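Restock the yellow filler row on the decorator's rack

ROBOT

A 7-joint arm with a two-finger parallel gripper is mounted at the origin on the work surface. World frame = base frame: x ahead of the robot, y to its left, z up, the work surface at z = 0. Lengths are in mm, angles in rad, forces in N, time in s.
With the tool pointing down it reaches from about 400 to 850 mm from the base axis. Payload 4.5 kg.
Tool frame: the origin (TCP) lies between the finger pads; the fingertips stand 11 mm ahead of it and the grasp point (between the pads) lies 8 mm behind it; z points along the fingers, y is the direction in which the jaws open and shut (so a half turn about z gives the same grasp; the last joint's range is limited). The gripper opens to 88 mm and grips with 3 to 60 N. Pads are 18 mm wide; open, the fingers measure 123 mm over their backs; the gripper's body (75 mm by 187 mm) begins 45 mm behind the grasp point.
Start: joints at [1.269, 0.689, -0.195, 1.565, 0.157, 0.902, -0.215], TCP at [205.982, -590.105, 249.743] pointing down, gripper open.
Joint ranges: [-3.01, 3.01], [-0.46, 2.08], [-1.47, 1.51], [0.13, 2.56], [-1, 4.14], [0.04, 2.09], [-2.66, 2.66]. Speed limits (rad/s): [2.57, 2.57, 3.14, 3.14, 3.14, 3.14, 3.14].

INTERFACE

Orientations are given as a unit quaternion [w, x, y, z].
In Python, from workcell import * gives the robot as it stands.
- The arm moves only by the shell command python3 -m creep 'ROWS' [FORCE]. ROWS is a JSON object of lists of equal length, an entry for each row: "grip": the finger opening in m, from 0 to 0.0881; "travel": the shift along the world's x, y, z in m, a list of three; "angular": the turn, a rotation vector about the world's x, y, z in degrees, a list of three. A call has 1 to 12 rows; each row is the pose to reach, as a shift and turn from the pose measured when the call began; what a row does not reach only later rows make up. A row lasts 1/12 s, in which the tool goes at most 41.7 mm and 7.16 degrees, less where a joint would pass 70% of its speed; a pose out of reach is approached as far as the arm can. A call with a gripper value outside its range is refused whole. The fingers move at their own pace and stop on an object; FORCE is the grip in N (left out, the last holds). Time passes only in rows, so rows that repeat a pose let the fingers close. It gives the time, the measured TCP pose, the force and the opening at its end, in the units of the state.
- observe(): the state, without advancing time (a new reading comes with each control period).
- snapshot(name): name is "scene" or "side" or "wrist"; returns the picture (480x640x3 uint8, red, green, blue); there is no depth.
- camera_model(name): a dict with "camera_matrix" (3x3 intrinsics, pixels), "T" (4x4, takes a point from camera to world coordinates); the wrist camera has in their place "mount" (4x4, takes a point from camera to tool coordinates, whose origin is the TCP and whose axes are the flange's). Camera axes: x right, y up, looking along -z (the intrinsics and any distortion apply to the point x, -y, -z); pixel columns grow to the right and rows downward; lengths in mm; the calibration is good to about 2 mm. The wrist camera is an equidistant fisheye: a pixel r from the principal point sees the ray r / f radians off the axis. A picture is of the moment at which its call begins: read the wrist's pose just before it. camera_model takes no time and is no camera call.
- close_job(): hands the job in, once; it reports no verdict.
Trained networks look in the newest picture that a camera, given by its name, has taken for a name from the list of things; names that differ only in an ending like _2 or _b are one class to them, and where a whole thing is asked for, a point or a joint stands for the part that bears it (a point fixed in the world has none). Each returns a list of dicts, best first, with "confidence" (0 to 1); they miss things now and then, are a little off and sometimes report something else, mostly with a low value. They report only what shows in the picture. A call takes as long as a camera call. They do not tell look-alikes from the thing itself.
- silhouettes(target, camera): "region" (480x640 bool, what is visible of it) and "bbox" ([left, top, right, bottom] in pixels, round what is visible of it).
The state is a dict: "clock": time; "joints": joint angles; "joint_vel": joint speeds; "joint_efforts": joint torques, N m; "eef_pos": TCP position; "ee_rot": TCP orientation; "wrist_force": force on the tool from outside, world axes, zero at the start; "torque": the same for the moment, N m; "width": finger opening in mm.
Only numpy, scipy, OpenCV 4.12 (cv2) and the standard library are available. Lean on these libraries where they do the work, as an engineer would, in place of code of your own. Each camera call takes 0.05 s, during which the arm holds its last target. There are 200 camera calls.

TASK

Restock the yellow filler row on the plywood rack, oldest in front: bring the old, smeared yellow tin forward from the back spot to the front spot of its own row (the front is the robot's side), then fetch the new yellow tin from the table and stand it behind, on the back spot of that same row. Leave both yellow tins upright on their marked spots, tip none of the tins over, and leave the green tin where it is.

Things in the scene. Friction and masses are not known exactly. Their poses are not given: they have to be found in the camera images.
- rack: Fixed plywood rack, 210 (x) by 290 (y); all in mm. Origin: centre of underside; x from front edge (robot side) to back, y left, z up; board top at z 40. Two rows along x at y +71 and -71, edged by strips 6 thick at y 0, +-142 rising 14 over the board; back strip (x 102) rises 20; front open. Each row has two 72 mm grey discs with white rims: front spot x -47 (empty at start), back spot x +47.
- old_yellow_center (a point): Centre (half-way up) of the old yellow tin: upright closed cylinder, 58 mm across, 90 mm tall, 0.25 to 0.5 kg, greyish white with yellow band and lid and dried white filler smears on side and lid. z axis up. Stands on the rack within about 10 mm of the back spot of one row.
- new_yellow_center (a point): Centre (half-way up) of the new yellow tin: 0.25 to 0.5 kg, 58 mm across, 90 mm tall, clean white with yellow band and lid, z axis up. Stands on the table right of the rack, near a roll of paper masking tape (96 mm across, 38 mm tall, not part of the job).
- green_center (a point): Centre (half-way up) of the green tin: same shape and size, with a green band and lid and filler smears. Stands on the rack about the back spot of the other row; to be left alone.
Not all that is in view belongs to the job. What is shaped like the part that bears old_yellow_center but black or blue is not meant. Leave any orange look-alike of the part that bears new_yellow_center alone.

How it is judged (in metres and radians):
On the way:
1. the old yellow tin stands on a front spot of the rack (((x of old_yellow_center in the frame of rack between -0.065 and -0.029 m and y of old_yellow_center in the frame of rack between -0.089 and -0.053 m and z of old_yellow_center in the frame of rack between 0.077 and 0.093 m and angle between old_yellow_center's own z axis and vertical below 0.17 rad) or (x of old_yellow_center in the frame of rack between -0.065 and -0.029 m and y of old_yellow_center in the frame of rack between 0.053 and 0.089 m and z of old_yellow_center in the frame of rack between 0.077 and 0.093 m and angle between old_yellow_center's own z axis and vertical below 0.17 rad))), for 0.2 s.
At the end, for the whole second after the job is handed in: In the row that held the old yellow tin, it stands on the front spot and the new yellow tin on the back spot, each within 18 mm of the spot along and across the row, upright within about 10 degrees, on the board and at rest; the green tin is within 20 mm of its start (((x of old_yellow_center in the frame of rack between -0.065 and -0.029 m and y of old_yellow_center in the frame of rack between -0.089 and -0.053 m and z of old_yellow_center in the frame of rack between 0.077 and 0.093 m and angle between each of old_yellow_center, new_yellow_center's own z axis and vertical below 0.17 rad and x of new_yellow_center in the frame of rack between 0.029 and 0.065 m and y of new_yellow_center in the frame of rack between -0.089 and -0.053 m and z of new_yellow_center in the frame of rack between 0.077 and 0.093 m) or (x of old_yellow_center in the frame of rack between -0.065 and -0.029 m and y of old_yellow_center in the frame of rack between 0.053 and 0.089 m and z of old_yellow_center in the frame of rack between 0.077 and 0.093 m and angle between each of old_yellow_center, new_yellow_center's own z axis and vertical below 0.17 rad and x of new_yellow_center in the frame of rack between 0.029 and 0.065 m and y of new_yellow_center in the frame of rack between 0.053 and 0.089 m and z of new_yellow_center in the frame of rack between 0.077 and 0.093 m)) and linear speed of each of old_yellow, new_yellow below 0.02 m/s and distance of green_center from where it was at the start of the episode below 0.02 m); the robot touches nothing.
It fails at once if the green tin is shifted by more than 20 mm (distance of green_center from where it was at the start of the episode above 0.02 m).
It fails at once if a tin is tipped over (angle between any of old_yellow_center, new_yellow_center, green_center's own z axis and vertical above 0.7 rad).
It also fails if it takes over 58 s, if anything falls off the work surface, if the arm or the gripper's body presses on something with over 40 N, if the wrist force passes 120 N, or if a joint passes its speed limit or range.

## Working session

There is one attempt and no reset: what is moved stays moved. The work goes in short steps, Python scripts to look and compute and a shell command to move; the robot and the scene stay as the last step left them, time stands still between calls to the robot, and variables do not carry over. Pictures are saved under pics/ and viewed, about 8 in all and at most 12, crops included, and the job is handed in when it is done.

```bash
mkdir -p pics; ls
cat > h.py <<'E'
from workcell import *
import numpy as np, cv2
def ray(cam,px):
    m=camera_model(cam);K=np.array(m["camera_matrix"]);T=np.array(m["T"])
    u=np.linalg.solve(K,[px[0],px[1],1.]);d=T[:3,:3]@np.array([u[0],-u[1],-u[2]]);return T[:3,3],d
def onz(cam,px,z):
    o,d=ray(cam,px);return o+d*(z-o[2])/d[2]
E
python3 - <<'E'
from h import *
s=observe();print(s)
for c in("scene","side"):
    m=camera_model(c);print(m)
    im=snapshot(c);cv2.imwrite(f"pics/{c}0.png",im[:,:,::-1])
    for t in("rack","old_yellow_center","new_yellow_center","green_center"):
        for r in silhouettes(t,c)[:5]:print(c,t,round(r["confidence"],2),r["bbox"],r["region"].sum())
E
```

```text
pics
{'clock': 0.0, 'joints': array([ 1.26881324,  0.68996343, -0.1945441 ,  1.56637952,  0.15729831,
        0.90249325, -0.21510408]), 'joint_vel': array([-2.60044099e-04,  3.13835856e-04, -2.61630414e-03,  8.23689298e-04,
       -4.18522916e-05,  3.30553375e-04, -1.29407947e-03]), 'joint_efforts': array([-5.04517611e-04, -5.27566588e+01, -1.26738299e+00, -1.53434247e+01,
       -5.27245249e-02,  6.48761401e-03,  2.02627421e-04]), 'eef_pos': array([ 205.70465353, -589.51125094,  248.9141536 ]), 'ee_rot': array([-9.00315997e-04,  9.85929937e-01,  1.67156527e-01, -2.12011269e-04]), 'wrist_force': array([0.08023916, 0.15041587, 1.19625964]), 'torque': array([0.00847516, 0.06004975, 0.03799896]), 'width': 87.94068230007302}
{'camera_matrix': array([[444.63378957,   0.        , 317.1470086 ],
       [  0.        , 444.63378957, 240.41921721],
       [  0.        ,   0.        ,   1.        ]]), 'T': array([[ 1.56375844e-01, -7.26152206e-01,  6.69514428e-01,
         1.11388282e+03],
       [ 9.87555450e-01,  1.03449577e-01, -1.18458506e-01,
        -1.82836035e+02],
       [ 1.67579210e
[... 810 characters left out ...]
'T': array([[ 6.51000532e-01,  4.52419021e-01, -6.09520579e-01,
         8.65533285e+01],
       [-7.58746793e-01,  3.64143178e-01, -5.40095408e-01,
        -5.34540651e+02],
       [-2.23966756e-02,  8.14074183e-01,  5.80328884e-01,
         5.70118326e+02],
       [ 0.00000000e+00,  0.00000000e+00,  0.00000000e+00,
         1.00000000e+00]])}
side rack 0.95 [120.3, 182.1, 302.7, 288.1] 8903
side old_yellow_center 0.89 [235.4, 179.7, 266.9, 233.3] 1627
side old_yellow_center 0.87 [275.0, 233.1, 317.0, 293.6] 1907
side old_yellow_center 0.64 [300.6, 179.7, 325.4, 228.2] 1295
side new_yellow_center 0.82 [348.1, 267.9, 387.4, 331.5] 2263
side green_center 0.76 [191.1, 156.9, 221.1, 208.8] 1381
```

View pics/scene0.png

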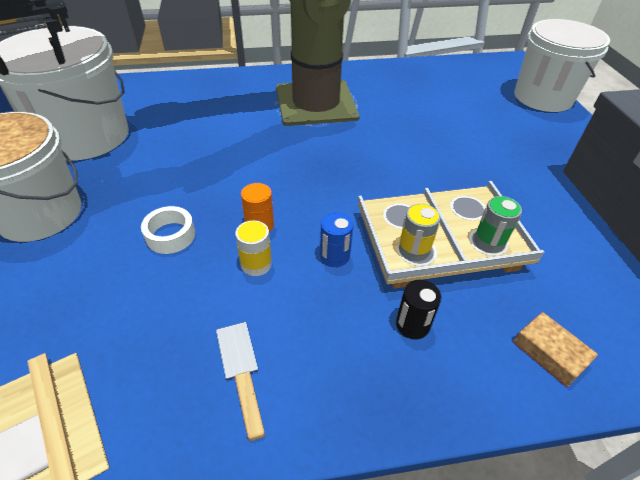

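View pics/side0.png

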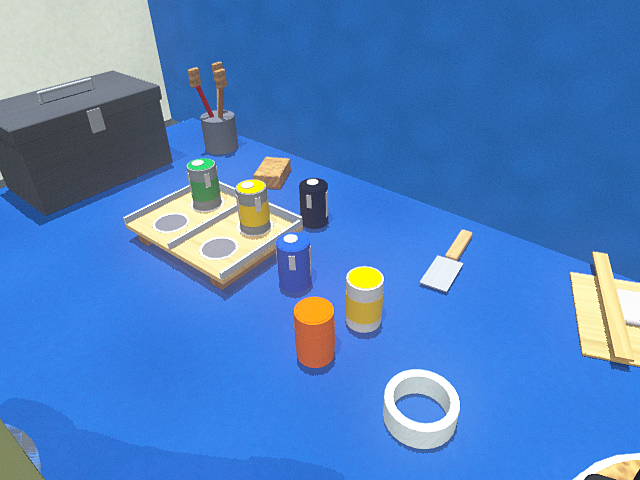

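Scene picture: the old yellow tin is at (420,230) on the rack and green is at (498,222). The empty front spots are at (400,215) and (468,208). The new yellow tin is at (254,248). Look-alikes are orange (257,208), blue (336,240) and black (418,310), none of which I want. In the side picture, old yellow is at (252,206), new yellow (365,300), orange (314,332), blue (294,263), black (313,203).

Next I'll fit the tins from their bounding boxes in both cameras and take a close crop to read the rack corners and check my choice.

```bash
cat >> h.py <<'E'
from scipy.optimize import least_squares
def proj(cam,P):
    m=camera_model(cam);K=np.array(m["camera_matrix"]);T=np.array(m["T"])
    q=(np.atleast_2d(P)-T[:3,3])@T[:3,:3];q=q*[1,-1,-1]@K.T;return q[:,:2]/q[:,2:]
A=np.linspace(0,2*np.pi,73);C=np.c_[29*np.cos(A),29*np.sin(A)]
CYL=np.r_[np.c_[C,A*0-45],np.c_[C,A*0+45]]
def fit(obs,x0):
    def f(x):
        r=[]
        for c,b in obs:
            p=proj(c,CYL+x);r+=list(np.r_[p.min(0),p.max(0)]-np.array(b))
        return r
    s=least_squares(f,x0,loss="soft_l1");return s.x.round(1),np.round(f(s.x),1)
E
python3 - <<'E'
from h import *
print("old",fit([("scene",[398.9,206.9,441.3,261.5]),("side",[235.4,179.7,266.9,233.3])],[600,0,85]))
print("new",fit([("scene",[234.2,223.1,270.6,275.9]),("side",[348.1,267.9,387.4,331.5])],[600,-200,45]))
print("green",fit([("scene",[475.9,197.7,518.9,254.4]),("side",[191.1,156.9,221.1,208.8])],[600,100,85]))
print("blue",fit([("scene",[320.8,211.9,353.2,270.9]),("side",[275,233.1,317,293.6])],[600,-100,45]))
print("orange",fit([("scene",[239.8,184.4,274,233.0]),("side",[294,298,335,367])],[500,-200,45]))
print("black",fit([("scene",[398.8,281,441.5,338.7]),("side",[300.6,179.7,328.4,228.2])],[700,0,45]))
a=cv2.imread("pics/scene0.png")[175:293,350:550];b=cv2.imread("pics/side0.png")[145:290,118:318]
cv2.imwrite("pics/crop1.png",cv2.resize(a,None,fx=4,fy=4,interpolation=2))
cv2.imwrite("pics/crop2.png",cv2.resize(b,None,fx=4,fy=4,interpolation=2))
E
```

```text
old (array([606.3,  90.4,  83.4]), array([ 0.1, -3.2,  0.3,  1. , -0.7, -0.5,  3.1,  2.2]))
new (array([ 570.6, -204.5,   42.9]), array([-0.5, -0.5, -0.2,  3.6, -0.1, -2.4, -0.7,  1.1]))
green (array([611. , 233.4,  85.6]), array([-2.5, -0.7,  3.5,  0.7, -2.3,  0.1,  2.9,  0.2]))
blue (array([567.9, -50.4,  40.8]), array([-0.8,  2.2,  0.3, -1.2,  1. , -0.3, -5.3,  0. ]))
orange (array([ 463.8, -189. ,   43. ]), array([ 0.4, -1. , -0.5,  3.8, -0.1, -1.6, -0. ,  1.5]))
black (array([739.6,  52.5,  43.6]), array([-2.9, -0.6,  0.6,  2.9, -1.2, -2.1,  0.1,  1.1]))
```

View pics/crop1.png

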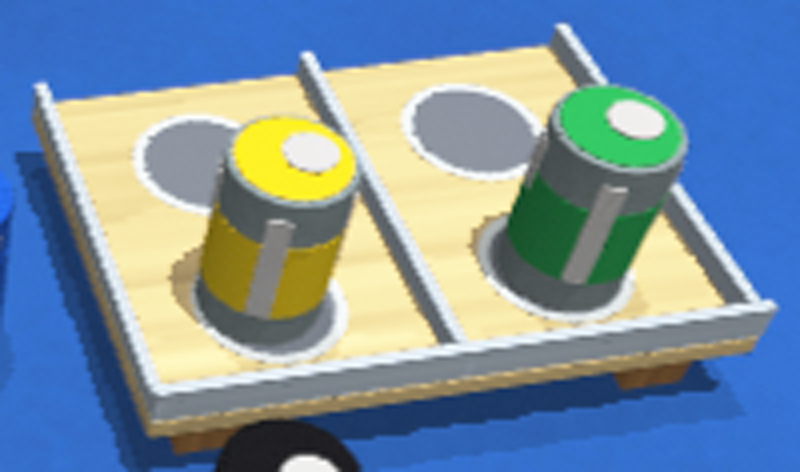

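View pics/crop2.png

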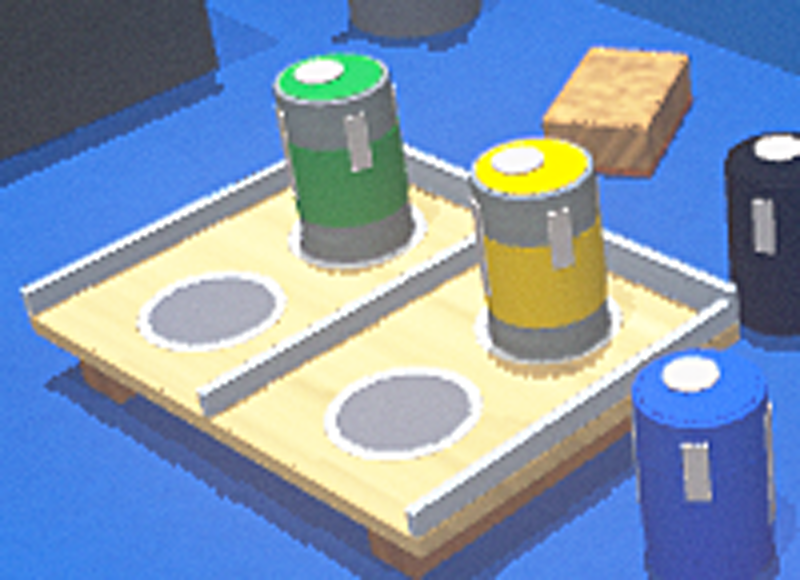

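The crops confirm the choice: the smeared yellow tin stands on the back spot of the right (−y) row and the green one is in the left row. Crop 2 shows the front right spot at side px (219,248) and front left at (171,223). The fitted heights (45 on the table, 85 on the rack) are consistent. Next is the rack pose.

Run:
```python
from h import *
obs=[("side",219,248.2,-47,-71,40),("side",171,222.7,-47,71,40),("side",221.8,273.3,-105,-142,54),("side",124.8,217.5,-105,142,54),("side",169,243,-105,0,54),("side",302,217.5,105,-145,60),
("scene",490.5,181.8,-105,142,54),("scene",426.8,189.3,-105,0,54),("scene",360.5,196.8,-105,-142,54),("scene",388,273.2,105,-145,60),("scene",543,251.3,105,145,60),("scene",468.7,207.8,-47,71,40)]
def W(x,P):
    c,s=np.cos(x[3]),np.sin(x[3]);return np.array([[c,-s,0],[s,c,0],[0,0,1]])@np.array(P,float)+x[:3]
f=lambda x:np.concatenate([proj(o[0],W(x,o[3:]))[0]-o[1:3] for o in obs])
s=least_squares(f,[560,150,0,0],loss="soft_l1",x_scale=[10,10,10,.1]);x=s.x
print(x,np.round(f(x).reshape(-1,2),1).tolist())
for z in(0,):
    print("front",W(x,[-47,-71,85]),"back",W(x,[47,-71,85]),"green spot",W(x,[47,71,85]))
s=observe();from scipy.spatial.transform import Rotation as R
q=s["ee_rot"];print(R.from_quat(np.r_[q[1:],q[0]]).as_matrix().round(3), camera_model("wrist"))
```

```text
[ 5.60638487e+02  1.62650981e+02 -1.56834921e+00  2.35476407e-02] [[0.2, 0.2], [0.7, 0.1], [-1.8, -0.2], [-0.5, 0.3], [-0.8, 0.1], [0.8, -0.4], [-0.1, -0.5], [-0.4, -0.9], [-0.8, -1.1], [0.4, 1.2], [1.6, 1.9], [-0.5, 0.7]]
front [515.32324485  90.5640272   83.43165079] back [609.29718496  92.77730087  83.43165079] green spot [605.95372898 234.7379338   83.43165079]
[[ 0.944  0.33  -0.   ]
 [ 0.33  -0.944  0.   ]
 [ 0.    -0.    -1.   ]] {'camera_matrix': array([[371.64829954,   0.        , 319.22018236],
       [  0.        , 371.64829954, 245.28484897],
       [  0.        ,   0.        ,   1.        ]]), 'mount': array([[-3.36887208e-04,  9.51883273e-01,  3.06460636e-01,
         7.96392495e+01],
       [ 9.99999822e-01,  1.69841234e-04,  5.71747553e-04,
         5.15269478e-01],
       [ 4.92187280e-04,  3.06460774e-01, -9.51883161e-01,
        -1.34898556e+02],
       [ 0.00000000e+00,  0.00000000e+00,  0.00000000e+00,
         1.00000000e+00]])}
```

Rack: origin at (560.6, 162.7), yaw 0.0235, underside near z 0. The old tin at (606.3, 90.4) is about 3 mm from its back spot at (609.3, 92.8), which is plausible. Target front spot is (515.3, 90.6). I'll grip near the top of the tin, jaws along the rack's y. Moving now.

```bash
python3 -m creep '{"grip":[0.088,0.088,0.088,0.088,0.088,0.088,0.088,0.088,0.088,0.088,0.088,0.088],"travel":[[0.02,0.035,0.02],[0.04,0.07,0.03],[0.06,0.105,0.04],[0.08,0.14,0.04],[0.1,0.175,0.04],[0.12,0.21,0.04],[0.14,0.245,0.04],[0.16,0.28,0.04],[0.18,0.315,0.04],[0.2,0.35,0.04],[0.22,0.385,0.04],[0.24,0.42,0.04]],"angular":[[0,0,-3],[0,0,-6],[0,0,-9],[0,0,-12],[0,0,-15],[0,0,-18],[0,0,-18],[0,0,-18],[0,0,-18],[0,0,-18],[0,0,-18],[0,0,-18]]}' 20
```

```text
clock: 1.5
eef_pos: [446.7, -168.3, 290.0]
ee_rot: [0.0, 1.0, 0.011, 0.0]
wrist_force: [1.5, 0.1, -0.6]
width: 88.1
```

```bash
python3 -m creep '{"grip":[0.088,0.088,0.088,0.088,0.088,0.088,0.088,0.088,0.088,0.088,0.088,0.088],"travel":[[0.02,0.032,0],[0.04,0.065,0],[0.06,0.097,0],[0.08,0.13,0],[0.1,0.162,0],[0.12,0.194,0],[0.14,0.227,0],[0.16,0.259,0],[0.16,0.259,-0.03],[0.16,0.259,-0.07],[0.16,0.259,-0.1],[0.16,0.259,-0.1]],"angular":[[0,0,0],[0,0,0],[0,0,0],[0,0,0],[0,0,0],[0,0,0],[0,0,0],[0,0,0],[0,0,0],[0,0,0],[0,0,0],[0,0,0]]}'
python3 - <<'E'
from h import *
print(observe()["eef_pos"],observe()["clock"])
a=[snapshot(c) for c in("scene","wrist")]
cv2.imwrite("pics/chk1.png",np.hstack([cv2.resize(a[0][100:340,240:560],None,fx=1.25,fy=1.25),cv2.resize(a[1],(400,300))])[:,:,::-1])
E
```

```text
clock: 2.5
eef_pos: [602.5, 90.2, 184.2]
ee_rot: [0.001, 1.0, 0.011, -0.006]
wrist_force: [-0.6, -0.9, 0.6]
width: 87.8
[602.46452058  90.22592967 184.19393078] 2.5
```

View pics/chk1.png

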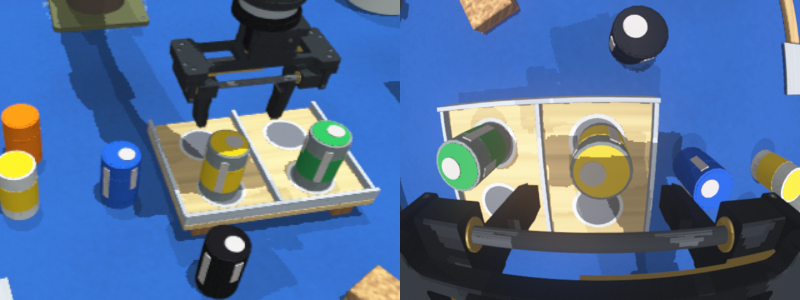

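The gripper hangs over the right row, with the yellow lid between the open fingers (wrist px about (323,272)). I'll check the lid centre with the wrist fisheye.

```bash
cat >> h.py <<'E'
from scipy.spatial.transform import Rotation as R
def wproj(P,s):
    m=camera_model("wrist");K=np.array(m["camera_matrix"]);M=np.array(m["mount"]);q=s["ee_rot"]
    t=(np.atleast_2d(P)-s["eef_pos"])@R.from_quat(np.r_[q[1:],q[0]]).as_matrix()
    c=(t-M[:3,3])@M[:3,:3]*[1,-1,-1];r=np.linalg.norm(c[:,:2],axis=1);th=np.arctan2(r,c[:,2])
    return c[:,:2]/r[:,None]*th[:,None]*K[0,0]+K[:2,2]
def wfit(b,z,s,x0):
    def f(x):
        p=wproj(CYL+np.r_[x,z],s);return np.r_[p.min(0),p.max(0)]-b
    r=least_squares(f,x0,loss="soft_l1");return r.x.round(1),f(r.x).round(1)
E
python3 - <<'E'
from h import *
s=observe();snapshot("wrist")
for r in silhouettes("old_yellow_center","wrist"):
    print(round(r["confidence"],2),r["bbox"],*wfit(r["bbox"],85,s,[605,90]))
E
```

```text
0.75 [334.3, 11.8, 430.1, 108.7] [723.3  62.7] [-13.7  -1.2   1.2  11.4]
0.71 [433.8, 239.1, 532.0, 336.7] [575.1 -35.2] [-2.2 -1.6 12.4 18.8]
0.66 [274.7, 197.0, 373.0, 320.6] [605.1  87.6] [-1.7 -0.2  1.7  0.3]
```

Wrist fit gives (605, 88), which agrees with the two-camera fit to 3 mm. Descending and gripping.

```bash
python3 -m creep '{"grip":[0.088,0.088,0.088,0.088,0.088,0.088,0,0,0,0,0,0],"travel":[[0.003,0,-0.02],[0.003,0,-0.045],[0.003,0,-0.065],[0.003,0,-0.08],[0.003,0,-0.087],[0.003,0,-0.087],[0.003,0,-0.087],[0.003,0,-0.087],[0.003,0,-0.087],[0.003,0,-0.087],[0.003,0,-0.087],[0.003,0,-0.087]],"angular":[[0,0,0],[0,0,0],[0,0,0],[0,0,0],[0,0,0],[0,0,0],[0,0,0],[0,0,0],[0,0,0],[0,0,0],[0,0,0],[0,0,0]]}' 25
```

```text
clock: 3.7
eef_pos: [611.8, 90.4, 106.1]
ee_rot: [-0.0, 1.0, 0.01, 0.003]
wrist_force: [0.3, -1.1, 4.5]
width: 57.5
```

```bash
python3 -m creep '{"grip":[0,0,0,0,0],"travel":[[0,0,0.01],[0,0,0.02],[0,0,0.03],[0,0,0.03],[0,0,0.03]],"angular":[[0,0,0],[0,0,0],[0,0,0],[0,0,0],[0,0,0]]}' 30
python3 - <<'E'
from h import *
s=observe();print(s["clock"],s["eef_pos"],s["wrist_force"],s["width"]);snapshot("side");print([(r["confidence"],fit([("side",r["bbox"])],[600,90,110])) for r in silhouettes("old_yellow_center","side")[:4]])
s=observe();print(s["eef_pos"])
E
```

```text
clock: 4.12
eef_pos: [612.4, 90.7, 137.1]
ee_rot: [-0.0, 1.0, 0.01, 0.004]
wrist_force: [-0.1, 0.4, -2.1]
width: 57.3
4.1167 [612.37711637  90.6541629  137.0544955 ] [-0.11085451  0.35105703 -2.1260382 ] 57.284390958621614
[(0.88, (array([753.4,  72.5,  30.8]), array([ 0.1, -0.1, -0.2,  0.1]))), (0.87, (array([605.5,  90.7, 118.9]), array([-1.7,  0.7,  2.2, -0.7]))), (0.67, (array([569.5, -46.5,  41.4]), array([ 1.2, -0.5, -1.4,  0.5])))]
[611.51729791  90.42872451 135.94993866]
```

The tin is lifted: side fit (605.5, 90.7, 119). Moving 91 mm forward and lowering.

```bash
python3 -m creep '{"grip":[0,0,0,0,0,0,0,0,0,0,0,0],"travel":[[-0.015,0,0],[-0.035,0,0],[-0.055,0,0],[-0.075,0,0],[-0.087,0,0],[-0.091,0,0],[-0.091,0,-0.005],[-0.091,0,-0.013],[-0.091,0,-0.02],[-0.091,0,-0.025],[-0.091,0,-0.025],[-0.091,0,-0.025]],"angular":[[0,0,0],[0,0,0],[0,0,0],[0,0,0],[0,0,0],[0,0,0],[0,0,0],[0,0,0],[0,0,0],[0,0,0],[0,0,0],[0,0,0]]}'
python3 - <<'E'
from h import *
s=observe();print(s["eef_pos"],s["wrist_force"]);snapshot("side");print([(r["confidence"],fit([("side",r["bbox"])],[515,90,90])) for r in silhouettes("old_yellow_center","side")[:4]])
E
```

```text
clock: 5.22
eef_pos: [520.6, 90.3, 110.2]
ee_rot: [0.0, 1.0, 0.01, 0.002]
wrist_force: [-0.1, 0.7, -2.1]
width: 57.3
[520.60766643  90.33431892 110.21838001] [-0.06303465  0.70080908 -2.0628257 ]
[(0.77, (array([534.4, 121.3,  64.6]), array([-0.9,  0.5,  1. , -0.5]))), (0.66, (array([751.8,  67. ,  37.1]), array([ 0.1, -0.1, -0.1,  0.1]))), (0.65, (array([ 1930.1,  2261.3, -1200.5]), array([  4.9,  -0.9, -10.7,   0.9])))]
```

```bash
python3 -m creep '{"grip":[0,0,0,0,0],"travel":[[0,0,-0.002],[0,0,-0.003],[0,0,-0.004],[0,0,-0.004],[0,0,-0.004]],"angular":[[0,0,0],[0,0,0],[0,0,0],[0,0,0],[0,0,0]]}'
python3 - <<'E'
from h import *
a=[snapshot(c) for c in("scene","side")]
cv2.imwrite("pics/chk2.png",np.hstack([cv2.resize(a[0][150:300,330:530],(400,300)),cv2.resize(a[1][130:280,130:330],(400,300))])[:,:,::-1])
E
```

```text
clock: 5.73
eef_pos: [520.8, 90.4, 106.9]
ee_rot: [-0.0, 1.0, 0.01, 0.003]
wrist_force: [-1.1, -0.2, -2.1]
width: 56.9
```

View pics/chk2.png

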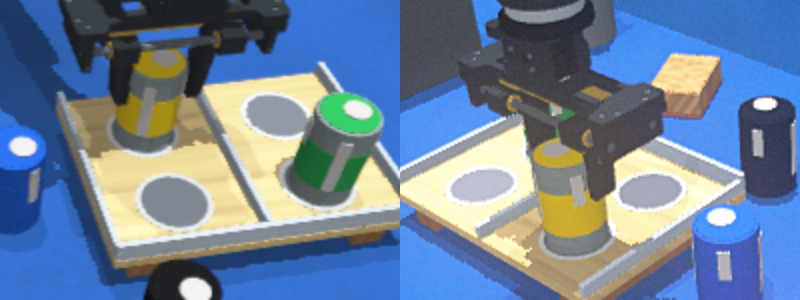

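The tin stands over the front right spot and is concentric with its rim in both views. The wrist still carries the tin's weight, so I'll lower a bit more.

```bash
python3 -m creep '{"grip":[0,0,0,0],"travel":[[0,0,-0.001],[0,0,-0.002],[0,0,-0.003],[0,0,-0.003]],"angular":[[0,0,0],[0,0,0],[0,0,0],[0,0,0]]}'
```

```text
clock: 6.17
eef_pos: [521.2, 90.5, 106.0]
ee_rot: [-0.0, 1.0, 0.01, 0.004]
wrist_force: [-2.8, 0.1, 17.1]
width: 57.4
```

In contact (17 N). Opening, then straight up.

```bash
python3 -m creep '{"grip":[0.088,0.088,0.088,0.088,0.088,0.088,0.088,0.088,0.088,0.088,0.088,0.088],"travel":[[0,0,0.001],[0,0,0.001],[0,0,0.001],[0,0,0.001],[0,0,0.01],[0,0,0.03],[0,0,0.065],[0,0,0.1],[0,0,0.13],[0,0,0.15],[0,0,0.15],[0,0,0.15]],"angular":[[0,0,0],[0,0,0],[0,0,0],[0,0,0],[0,0,0],[0,0,0],[0,0,0],[0,0,0],[0,0,0],[0,0,0],[0,0,0],[0,0,0]]}'
python3 - <<'E'
from h import *
s=observe();print(s["eef_pos"],s["clock"]);B={}
for c in("side","scene","wrist"):
    im=snapshot(c)
    for t in("old_yellow_center","new_yellow_center"):
        for r in silhouettes(t,c)[:5]:print(c,t,round(r["confidence"],2),np.round(r["bbox"]).tolist(), wfit(r["bbox"],85 if t[0]=="o" else 45,s,[515,90])[0] if c=="wrist" else fit([(c,r["bbox"])],[515,90,85])[0])
E
```

```text
clock: 7.17
eef_pos: [521.6, 90.5, 257.2]
ee_rot: [-0.0, 1.0, 0.01, 0.005]
wrist_force: [1.1, -0.4, -1.2]
width: 88.4
[521.59001439  90.51485493 257.1650733 ] 7.1667
side old_yellow_center 0.93 [197.0, 197.0, 233.0, 257.0] [526.3 104.2  74.8]
side old_yellow_center 0.81 [300.0, 178.0, 328.0, 227.0] [774.1  84.4  17.3]
side old_yellow_center 0.57 [273.0, 233.0, 311.0, 294.0] [555.5 -58.2  51.8]
side new_yellow_center 0.83 [348.0, 266.0, 383.0, 334.0] [ 568.4 -202.4   41.4]
side new_yellow_center 0.76 [293.0, 295.0, 332.0, 372.0] [ 444.5 -204.2   66.7]
scene old_yellow_center 0.9 [396.0, 281.0, 440.0, 338.0] [710.8  68.7   2.6]
scene old_yellow_center 0.7 [319.0, 215.0, 354.0, 267.0] [540.3 -44.1  11.8]
scene old_yellow_center 0.65 [389.0, 175.0, 428.0, 225.0] [470.7 118.5  37.9]
scene new_yellow_center 0.98 [240.0, 183.0, 273.0, 233.0] [ 418.8 -189.6    7.9]
scene new_yellow_center 0.72 [238.0, 224.0, 271.0, 277.0] [ 528.2 -201.5   -4.1]
wrist old_yellow_center 0.88 [333.0, 0.0, 398.0, 34.0] [686.6  64.3]
wrist old_yellow_center 0.74 [283.0, 191.0, 355.0, 285.0] [515.5  90.2]
wrist old_yellow_center 0.59 [424.0, 144.0, 512.0, 213.0] [574.3 -31.9]
wrist new_yellow_center 0.78 [520.0, 240.0, 598.0, 314.0] [ 460.8 -191.3]
wrist new_yellow_center 0.7 [542.0, 157.0, 623.0, 221.0] [ 567.6 -204.2]
```

Old tin is at (515.5, 90.2) from the wrist view, with the target at (515.3, 90.6). Next is the new tin at about (569.5, −204).

```bash
python3 -m creep '{"grip":[0.088,0.088,0.088,0.088,0.088,0.088,0.088,0.088,0.088,0.088,0.088,0.088],"travel":[[0.006,-0.035,0],[0.012,-0.07,0],[0.018,-0.105,0],[0.024,-0.14,0],[0.03,-0.175,0],[0.036,-0.21,0],[0.042,-0.245,0],[0.048,-0.28,-0.02],[0.048,-0.295,-0.05],[0.048,-0.295,-0.08],[0.048,-0.295,-0.08],[0.048,-0.295,-0.08]],"angular":[[0,0,0],[0,0,0],[0,0,0],[0,0,0],[0,0,0],[0,0,0],[0,0,0],[0,0,0],[0,0,0],[0,0,0],[0,0,0],[0,0,0]]}'
python3 - <<'E'
from h import *
s=observe();print(s["eef_pos"]);im=snapshot("wrist");cv2.imwrite("pics/w2.png",im[:,:,::-1])
for r in silhouettes("new_yellow_center","wrist")[:5]:print(round(r["confidence"],2),np.round(r["bbox"]).tolist(), wfit(r["bbox"],45,s,[570,-200]))
E
```

```text
clock: 8.62
eef_pos: [567.9, -203.8, 174.1]
ee_rot: [-0.001, 1.0, 0.011, 0.001]
wrist_force: [0.1, 0.2, 0.2]
width: 88.1
[ 567.85921429 -203.77019883  174.12997142]
0.92 [262.0, 306.0, 334.0, 418.0] (array([ 460.2, -190.2]), array([-2.2, -0.7,  1.9,  1.3]))
```

View pics/w2.png

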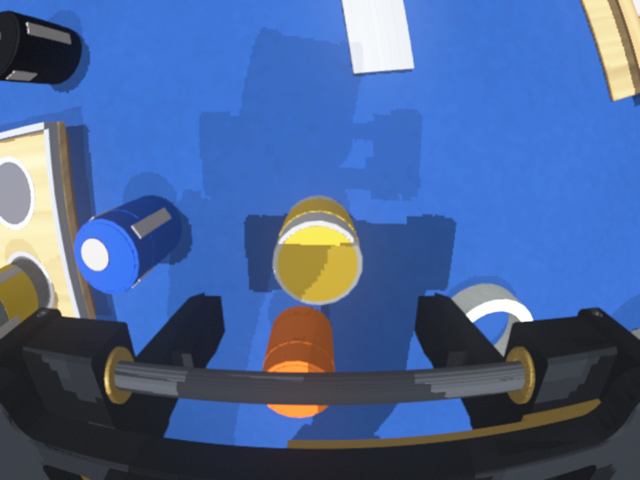

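The new tin's white rim and yellow lid are at (318,262), bbox about [273,195,362,305]. The orange tin is behind it at (298,360), and the tape is at (492,315), near the right finger's side. I'll fit the tin and check the tape clearance.

Run:
```python
from h import *
s=observe();print(wfit([273,195,362,305],45,s,[570,-200]))
im=snapshot("side")
print([onz("side",p,38).round() for p in((383,408),(459,408),(421,370),(421,425))])
```

```text
(array([ 566.6, -202.9]), array([-0.8,  0.2,  0.8, -0.1]))
[array([ 423., -338.,   38.]), array([ 484., -411.,   38.]), array([ 506., -343.,   38.]), array([ 433., -387.,   38.])]
```

```bash
python3 -m creep '{"grip":[0.088,0.088,0.088,0.088,0.088,0.088,0.088,0,0,0,0,0],"travel":[[0,0,-0.02],[0,0,-0.05],[0,0,-0.08],[0,0,-0.1],[0,0,-0.107],[0,0,-0.107],[0,0,-0.107],[0,0,-0.107],[0,0,-0.107],[0,0,-0.107],[0,0,-0.107],[0,0,-0.107]],"angular":[[0,0,0],[0,0,0],[0,0,0],[0,0,0],[0,0,0],[0,0,0],[0,0,0],[0,0,0],[0,0,0],[0,0,0],[0,0,0],[0,0,0]]}' 30
```

```text
clock: 9.77
eef_pos: [570.8, -203.2, 70.9]
ee_rot: [-0.0, 1.0, 0.011, 0.005]
wrist_force: [0.1, 0.2, 2.8]
width: 57.5
```

```bash
python3 -m creep '{"grip":[0,0,0,0,0,0,0,0],"travel":[[0,0,0.01],[0,0,0.03],[0,0,0.055],[0,0,0.085],[0,0,0.115],[0,0,0.135],[0,0,0.14],[0,0,0.14]],"angular":[[0,0,0],[0,0,0],[0,0,0],[0,0,0],[0,0,0],[0,0,0],[0,0,0],[0,0,0]]}'
python3 - <<'E'
from h import *
s=observe();print(s["eef_pos"]);b=[]
for c in("side","scene"):
    snapshot(c);print(c,[(round(r["confidence"],2),r["bbox"],fit([(c,r["bbox"])],[568,-203,185])) for r in silhouettes("new_yellow_center",c)[:3]])
E
```

```text
clock: 10.43
eef_pos: [571.2, -203.5, 212.3]
ee_rot: [0.0, 1.0, 0.011, 0.006]
wrist_force: [-1.8, -1.6, -4.3]
width: 57.3
[ 571.22466793 -203.49169369  212.34890423]
side [(0.92, [348.8, 187.4, 389.1, 261.1], (array([ 586.1, -190.3,  171. ]), array([-0.9,  0.4,  0.8, -0.4]))), (0.63, [291.3, 295.1, 333.5, 369.9], (array([ 449.7, -198.2,   60.1]), array([-0.2,  0.1,  0.2, -0.1])))]
scene [(0.82, [245.0, 189.7, 272.8, 236.7], (array([ 373.4, -186.4,  -51.1]), array([-0.5,  0.3,  0.5, -0.3]))), (0.75, [222.1, 157.6, 267.7, 223.3], (array([ 564.7, -203.2,  181.5]), array([ 1.3, -0.6, -1.8,  0.6])))]
```

```bash
python3 -m creep '{"grip":[0,0,0,0,0,0,0,0,0,0,0,0],"travel":[[0.004,0.02,0],[0.008,0.05,0],[0.012,0.085,0],[0.016,0.12,0],[0.02,0.155,0],[0.025,0.19,0],[0.03,0.225,0],[0.035,0.26,0],[0.04,0.285,0],[0.041,0.296,0],[0.041,0.296,-0.02],[0.041,0.296,-0.03]],"angular":[[0,0,0],[0,0,0],[0,0,0],[0,0,0],[0,0,0],[0,0,0],[0,0,0],[0,0,0],[0,0,0],[0,0,0],[0,0,0],[0,0,0]]}'
python3 -m creep '{"grip":[0,0,0],"travel":[[0,0,0],[0,0,0],[0,0,0]],"angular":[[0,0,0],[0,0,0],[0,0,0]]}'
```

```text
clock: 11.63
eef_pos: [609.1, 93.5, 176.5]
ee_rot: [-0.0, 1.0, 0.012, 0.001]
wrist_force: [-0.0, -0.9, -4.9]
width: 57.3
clock: 11.88
eef_pos: [609.0, 92.1, 176.3]
ee_rot: [0.0, 1.0, 0.011, 0.001]
wrist_force: [0.7, 0.4, -3.5]
width: 57.4
```

```bash
python3 -m creep '{"grip":[0,0,0,0,0,0,0,0],"travel":[[0.003,0.001,-0.01],[0.003,0.001,-0.025],[0.003,0.001,-0.04],[0.003,0.001,-0.05],[0.003,0.001,-0.056],[0.003,0.001,-0.058],[0.003,0.001,-0.058],[0.003,0.001,-0.058]],"angular":[[0,0,0],[0,0,0],[0,0,0],[0,0,0],[0,0,0],[0,0,0],[0,0,0],[0,0,0]]}'
python3 - <<'E'
from h import *
s=observe();b={}
a=[snapshot(c) for c in("scene","side")]
cv2.imwrite("pics/chk3.png",np.hstack([cv2.resize(a[0][150:300,330:530],(400,300)),cv2.resize(a[1][130:280,130:330],(400,300))])[:,:,::-1])
E
```

```text
clock: 12.55
eef_pos: [612.6, 93.1, 118.8]
ee_rot: [0.0, 1.0, 0.011, 0.002]
wrist_force: [0.2, 0.0, -4.3]
width: 57.3
```

View pics/chk3.png

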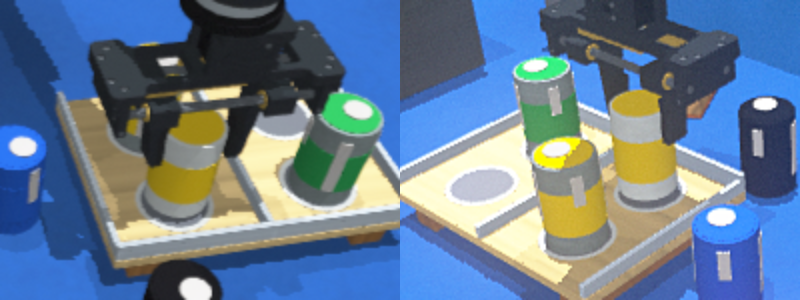

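The new tin hovers just above the back right spot, concentric with it. The old tin stands on the front spot and green is untouched. Lowering the last 8 mm or so in small steps.

```bash
python3 -m creep '{"grip":[0,0,0,0,0],"travel":[[0,0,-0.002],[0,0,-0.004],[0,0,-0.006],[0,0,-0.006],[0,0,-0.006]],"angular":[[0,0,0],[0,0,0],[0,0,0],[0,0,0],[0,0,0]]}'
python3 -m creep '{"grip":[0,0,0],"travel":[[0,0,-0.001],[0,0,-0.002],[0,0,-0.002]],"angular":[[0,0,0],[0,0,0],[0,0,0]]}'
```

```text
clock: 13.07
eef_pos: [612.5, 93.1, 112.9]
ee_rot: [0.0, 1.0, 0.011, 0.002]
wrist_force: [-0.2, -0.6, -4.1]
width: 57.4
clock: 13.32
eef_pos: [612.5, 93.2, 110.9]
ee_rot: [0.0, 1.0, 0.011, 0.002]
wrist_force: [-0.0, -0.1, -2.9]
width: 57.2
```

```bash
python3 -m creep '{"grip":[0,0,0],"travel":[[0,0,-0.001],[0,0,-0.0015],[0,0,-0.0015]],"angular":[[0,0,0],[0,0,0],[0,0,0]]}'
```

```text
clock: 13.57
eef_pos: [612.6, 93.3, 110.8]
ee_rot: [0.0, 1.0, 0.011, 0.002]
wrist_force: [-2.8, 0.1, 6.7]
width: 57.6
```

Seated (+6.7 N). Releasing and retreating upward.

```bash
python3 -m creep '{"grip":[0.088,0.088,0.088,0.088,0.088,0.088,0.088,0.088,0.088,0.088,0.088,0.088],"travel":[[0,0,0.001],[0,0,0.001],[0,0,0.001],[0,0,0.001],[0,0,0.01],[0,0,0.03],[0,0,0.065],[0,0,0.1],[0,0,0.13],[0,0,0.15],[0,0,0.15],[0,0,0.15]],"angular":[[0,0,0],[0,0,0],[0,0,0],[0,0,0],[0,0,0],[0,0,0],[0,0,0],[0,0,0],[0,0,0],[0,0,0],[0,0,0],[0,0,0]]}'
python3 - <<'E'
from h import *
s=observe();print(s["eef_pos"]);a=[]
for c in("side","scene","wrist"):
    a.append(snapshot(c))
    for t in("old_yellow_center","new_yellow_center","green_center"):
        for r in silhouettes(t,c)[:5]:print(c,t,round(r["confidence"],2),np.round(r["bbox"]).tolist(), wfit(r["bbox"],85,s,[580,90])[0] if c=="wrist" else "")
cv2.imwrite("pics/fin.png",np.hstack([cv2.resize(a[1][150:300,330:530],(400,300)),cv2.resize(a[0][130:280,130:330],(400,300))])[:,:,::-1])
E
```

```text
clock: 14.57
eef_pos: [613.2, 93.3, 262.4]
ee_rot: [-0.0, 1.0, 0.011, 0.003]
wrist_force: [-0.6, -0.2, -0.2]
width: 87.8
[613.18012211  93.33363378 262.36933601]
side old_yellow_center 0.77 [273.0, 229.0, 313.0, 293.0] 
side old_yellow_center 0.75 [197.0, 198.0, 233.0, 256.0] 
side old_yellow_center 0.69 [299.0, 177.0, 326.0, 226.0] 
side new_yellow_center 0.88 [234.0, 180.0, 266.0, 230.0] 
side new_yellow_center 0.73 [294.0, 297.0, 334.0, 369.0] 
side green_center 0.97 [188.0, 156.0, 219.0, 203.0] 
scene old_yellow_center 0.92 [388.0, 173.0, 427.0, 228.0] 
scene old_yellow_center 0.63 [396.0, 281.0, 441.0, 339.0] 
scene old_yellow_center 0.59 [322.0, 216.0, 351.0, 269.0] 
scene new_yellow_center 0.8 [399.0, 206.0, 440.0, 263.0] 
scene new_yellow_center 0.8 [241.0, 183.0, 272.0, 237.0] 
wrist old_yellow_center 0.9 [416.0, 224.0, 499.0, 303.0] [580.2 -34. ]
wrist old_yellow_center 0.86 [334.0, 45.0, 410.0, 117.0] [729.5  58.3]
wrist old_yellow_center 0.83 [288.0, 279.0, 352.0, 370.0] [515.6  90.5]
wrist new_yellow_center 0.95 [281.0, 194.0, 358.0, 281.0] [606.1  92.4]
wrist new_yellow_center 0.61 [504.0, 304.0, 549.0, 334.0] [ 483.3 -161.3]
wrist green_center 0.78 [116.0, 191.0, 207.0, 277.0] [605.4 235.3]
```

View pics/fin.png

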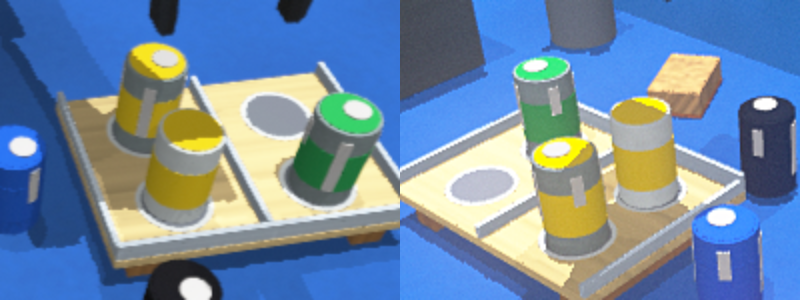

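Both yellow tins stand upright on their spots, and the gripper is clear. Old is at (515.6, 90.5) with target (515.3, 90.6); new is at (606, 92) with target (609, 93). The green tin has not moved.

```bash
python3 -c "
from workcell import *
print(close_job())"
```

```text
the job is handed in; nothing more can be done
None
```

The yellow row is restocked and the job was handed in at about 15 s of the 58 s allowed. I lifted the smeared yellow tin from the back spot to the front spot of the right-hand row. I then put the clean yellow tin from the table on the back spot behind it.

**Last checks (wrist camera and pictures):**
- **Old tin:** about 0.3 mm from the front spot.
- **New tin:** about 3 mm from the back spot.
- **Upright and clear:** both yellow tins stood upright, and the open gripper was about 150 mm above its release point.
- **Green tin:** it looked unmoved in the pictures. The last wrist fit was within 6 mm of the first fit from the two fixed cameras, which is within fit error.

**Disagreements:**
- Fits from one fixed camera alone, and the networks' reports of look-alikes, were off by centimetres. I used the two-camera and wrist fits instead.
- Several moves ended 3–9 mm from where I had aimed, because the pose was measured while the arm was still moving. I allowed for this before each placing.

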